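# Lift the clinging transit cover off a trimmer chassis

### The arm

A 6-joint arm with a two-finger parallel gripper is mounted at the origin on a cart in front of the work surface, level with it; the furniture and walls round the work are solid. World frame = base frame: x ahead of the robot, y to its left, z up, the work surface at z = 0. Lengths are in m, angles in degrees, forces in N, time in s.
With the tool pointing down it reaches from about 0.3 to 0.85 m from the base axis. Payload 4.2 kg.
Tool frame: the origin (TCP) lies at the very end of the fingers, on their centre line; the grasp point (between the pads) lies 19 mm behind it; z points along the fingers, y is the line along which they close (so a half turn about z gives the same grasp; the last joint's range is limited). The gripper opens to 91 mm and grips with 3 to 60 N. Pads are 32 mm wide; open, the fingers measure 118 mm over their backs; the gripper's body (76 mm by 178 mm) begins 60 mm behind the grasp point.
Start: joints at [-77.693, 18.312, 89.639, -0, 72.044, -1.146], TCP at [0.134, -0.559, 0.214] pointing down, gripper open.
Joint ranges: [-177.97, 177.97], [-48.28, 115.42], [12.27, 149.76], [-77.06, 257.06], [2.81, 150.46], [-146.56, 146.56]. Speed limits (degrees/s): [147.25, 147.25, 180, 180, 180, 180].

### API

Orientations are given as [roll, pitch, yaw] about the fixed x, y, z axes, in that order (R = Rz(yaw) Ry(pitch) Rx(roll)).
In Python, from plant import robot gives the robot as it stands.
- The arm moves only by the tool arm_command, never from a script. Its argument "commands" is a list of rows, each an object with "translation": the shift along the tool's x, y, z in mm, a list of three; "angular": the turn, a rotation vector about the tool's x, y, z in rad, a list of three; "claw": the opening in per cent of the stroke, from 0 (shut) to 100 (fully open). A call has 1 to 5 rows; each row is the pose to reach, as a shift and turn from the pose commanded when the call began, along the tool's axes at that moment; what a row does not reach only later rows make up. A row lasts 1/8 s, in which the tool goes at most 62.5 mm and 10.7 degrees, less where a joint would pass 70% of its speed; a pose out of reach is approached as far as the arm can. A call with a gripper value outside its range is refused whole. The fingers move at their own pace and stop on an object; "grip_force" is the grip in N (left out, the last holds). Time passes only in rows, so rows that repeat a pose let the fingers close. It gives the time, the measured TCP pose, the force, the opening and the grip force at its end, in the units of the state.
- robot.read_state(): the state, without advancing time (a new reading comes with each control period).
- robot.get_image(name): name is "side" or "top" or "wrist"; returns the picture (420x560x3 uint8, red, green, blue); there is no depth.
- robot.calibration(name): a dict with "intrinsics" (3x3 intrinsics, pixels), "position" and "orientation" of the camera in the world. Camera axes: x right, y down, z forward; pixel columns grow to the right and rows downward; lengths in m; the calibration is good to about 2 mm. The wrist camera is an equidistant fisheye: a pixel r from the principal point sees the ray r / f radians off the axis. A picture is of the moment at which its call begins: read the wrist's pose just before it. calibration takes no time and is no camera call; for the wrist camera it gives the pose at the moment of the call.
- robot.sign_off(): hands the job in; it is judged then, once.
Trained networks look in the newest picture that a camera, given by its name, has taken for a name from the list of things; names that differ only in an ending like _2 or _b are one class to them, and where a whole thing is asked for, a point or a joint stands for the part that bears it (a point fixed in the world has none). Each returns a list of dicts, best first, with "confidence" (0 to 1); they miss things now and then, are a little off and sometimes report something else, mostly with a low value. They report only what shows in the picture. A call takes as long as a camera call.
- robot.recognise(label, camera): "extent" ([left, top, right, bottom] in pixels, round what is visible of it).
- robot.silhouettes(label, camera): "region" (420x560 bool, what is visible of it) and "extent" ([left, top, right, bottom] in pixels, round what is visible of it).
- robot.pinpoint(label, camera): "at" ([column, row] in pixels: a listed point, or the origin of a listed thing).
The state is a dict: "time": time; "q": joint angles; "dq": joint speeds; "tau": joint torques, N m; "position": TCP position; "tool_rot": TCP orientation; "ft_force": force on the tool from outside, world axes, zero at the start; "torque": the same for the moment, N m; "gripper_width": finger opening in m; "gripper_force": force on a finger pad.
Only numpy, scipy, OpenCV 4.12 (cv2) and the standard library are available. Lean on these libraries where they do the work, as an engineer would, in place of code of your own. Each camera call takes 0.05 s, during which the arm holds its last target. There are 200 camera calls.

### The job

One of the two grey covers is clipped over a trimmer chassis, whose two ends stick out from under it. Lift that cover straight up off the chassis without dragging the clinging chassis along, and set it down the right way up, not dropped, inside the low metal tray. The chassis must stay where it lies, and the other, empty cover must be left alone.

Things in the scene. Friction and masses are not known exactly. Their poses are not given: they have to be found in the camera images.
- cover_rib (a point): grey plastic cover standing over the chassis, its x along it: channel 110 (x) by 56 mm (y), roof top 32 mm above its lower edges, ends open, waist 46 mm wide. A grip rib 80 (x) by 14 mm (y) rises from the roof to 59 mm. The point is the middle of the rib, 45 mm above the lower edges. About 140 g. Mid-way along each long side hangs a sprung tongue 24 mm wide, 6 to 27 mm up; squeezing these clamps the chassis too.
- chassis_mid (a point): black open trimmer chassis, 180 (its x) by 47 by 24 mm, about 300 g, lying loose on the bench inside the cover, centred in it, 35 mm showing beyond each end. The cover's tongues press on its sides with about 1.1 N each, so that it clings with about 1.3 N; it stays down when the cover is raised by its rib. The point is its centre, 12 mm above the bench.
- tray: low open aluminium tray fixed to the bench, 180 mm (its x) by 126 mm (its y), 18 mm high, walls 4 mm, floor 4 mm thick (inside 172 by 118 mm). Origin at the centre of its underside, on the bench top.
- empty_cover_rib (a point): a second cover exactly like the first, standing on the bench with nothing under it. The point is the middle of its grip rib, 45 mm above the bench. To be left alone.

How it is judged (in metres and radians):
On the way:
1. the cover is lifted clear of the chassis (by more than 40 mm) while the chassis stays on the bench (height (world z) of cover_rib above 0.085 m and height (world z) of chassis_mid below 0.02 m and distance of chassis_mid from where it was at the start of the episode below 0.02 m), for 0.2 s.
At the end, for the whole second after the job is handed in: the cover stands level (within 8 degrees) on the floor of the tray, right way up, its middle within 35 mm of the tray's middle along each side of the tray, at rest; the chassis lies flat within 20 mm of where it began and the empty cover within 15 mm of where it began (x of cover_rib in the frame of tray between -0.035 and 0.035 m and y of cover_rib in the frame of tray between -0.035 and 0.035 m and z of cover_rib in the frame of tray between 0.043 and 0.055 m and angle between each of cover_rib, chassis_mid's own z axis and vertical below 0.14 rad and distance of chassis_mid from where it was at the start of the episode below 0.02 m and distance of empty_cover_rib from where it was at the start of the episode below 0.015 m and linear speed of cover below 0.02 m/s); the robot touches nothing.
It fails at once if the chassis is lifted by more than 15 mm, tipped by more than 12 degrees or dragged more than 30 mm (height (world z) of chassis_mid above 0.027 m or angle between chassis_mid's own z axis and vertical above 0.21 rad or distance of chassis_mid from where it was at the start of the episode above 0.03 m).
It fails at once if the empty cover is moved more than 20 mm (distance of empty_cover_rib from where it was at the start of the episode above 0.02 m).
It fails at once if the cover is let go more than 25 mm above the floor of the tray (horizontal distance between cover_rib and tray below 0.1 m and z of cover_rib in the frame of tray above 0.074 m and contact force between the fingers and cover below 0.02 N).
It also fails if it takes over 45 s, if anything falls off the work surface, if the arm or the gripper's body presses on something with over 40 N, if the wrist force passes 120 N, or if a joint passes its speed limit or range.

## Working session

There is one attempt and no reset: what is moved stays moved. The work goes in short steps, Python scripts to look and compute and a tool call to move; the robot and the scene stay as the last step left them, time stands still between calls to the robot, and variables do not carry over. Pictures are saved under pics/ and viewed, at most 10 in all, crops included, and the job is handed in when it is done.

Besides the shell and the picture viewer there is one more tool, called after "Call:" as name(argument=value, ...), one argument or row to a line, values as JSON. arm_command: Moves the arm, as the interface text tells. Its arguments: {"type":"object","properties":{"commands":{"type":"array"},"grip_force":{"type":"number"}},"required":["commands"]}

```bash
mkdir -p pics; cat > h.py <<'E'
import numpy as np, cv2
from plant import robot
from scipy.spatial.transform import Rotation as R
def Rm(o):
    o=np.array(o,float)
    if o.shape==(3,3): return o
    return R.from_euler('xyz',o,degrees=True).as_matrix()
def ray(cam,px,cal=None):
    c=cal or robot.calibration(cam); K=np.array(c['intrinsics'])
    x=(px[0]-K[0,2])/K[0,0]; y=(px[1]-K[1,2])/K[1,1]
    if cam=='wrist':
        r=np.hypot(x,y); s=np.sin(r)/r if r>1e-9 else 1; d=np.array([x*s,y*s,np.cos(r)])
    else: d=np.array([x,y,1])
    return np.array(c['position'],float),Rm(c['orientation'])@d
def at(cam,px,z,cal=None):
    p,d=ray(cam,px,cal); return p+d*(z-p[2])/d[2]
def snap(cam,f):
    im=robot.get_image(cam); cv2.imwrite('pics/'+f,im[:,:,::-1]); return im
Z={'cover_rib':.045,'chassis_mid':.012,'tray':0.,'empty_cover_rib':.045}
E
python3 - <<'E'
from h import *
for cam in('top','side'):
    c=robot.calibration(cam);print(cam,c)
    snap(cam,cam+'0.png')
    for l in Z:
        for r in robot.pinpoint(l,cam)[:3]: print(l,r['confidence'],np.round(r['at'],1),np.round(at(cam,r['at'],Z[l],c),3))
a=cv2.imread('pics/top0.png')
print(robot.read_state())
E
```

```text
top {'intrinsics': array([[410.09250902,   0.        , 275.19118681],
       [  0.        , 410.09250902, 211.18921421],
       [  0.        ,   0.        ,   1.        ]]), 'position': array([ 0.45693746, -0.15516811,  1.03544143]), 'orientation': array([-176.843312  ,    0.90935366,  -91.07414156])}
cover_rib 0.96 [167.3 202.3] [0.539 0.122 0.045]
tray 0.59 [397.3 215.1] [ 0.498 -0.447  0.   ]
empty_cover_rib 0.62 [305.1 214.1] [ 0.503 -0.213  0.045]
side {'intrinsics': array([[459.55501253,   0.        , 282.77129335],
       [  0.        , 459.55501253, 215.68060463],
       [  0.        ,   0.        ,   1.        ]]), 'position': array([0.34816987, 0.84157261, 0.80435927]), 'orientation': array([-127.05290342,    0.68880602, -170.0457722 ])}
cover_rib 0.62 [259.1 285.4] [0.539 0.121 0.045]
chassis_mid 0.8 [257.  297.5] [0.544 0.129 0.012]
tray 0.72 [309.  173.8] [ 0.496 -0.446  0.   ]
empty_cover_rib 0.93 [294.7 202.1] [ 0.509 -0.216  0.045]
{'time': 0.5, 'q': array([-7.76913807e+01,  1.83121676e+01,  8.96431979e+01,  1.52109422e-03,
        7.20428341e+01, -1.14503526e+00]), 'dq': array([ 0.06777079,  0.0909691 , -0.03723678,  0.08385048, -0.0864766 ,
        0.0080121 ]), 'tau': array([ 4.46724116e-04, -4.11989880e+01, -2.32038814e+01,  7.28382287e-02,
        3.85098474e-02, -1.85766589e-05]), 'position': array([ 0.13379382, -0.55920522,  0.21394474]), 'tool_rot': array([ 1.79998171e+02, -1.41074444e-03,  1.34531857e+01]), 'ft_force': array([ 0.23551103, -0.25573736,  1.03939081]), 'torque': array([-0.01128926,  0.01379316,  0.02866453]), 'gripper_force': 0.0, 'gripper_width': 0.091248363320122}
```

View pics/top0.png

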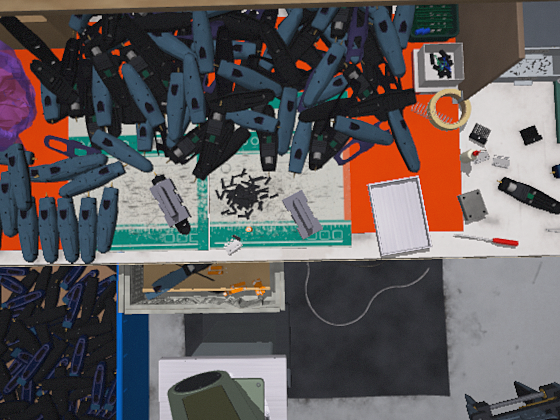

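View pics/side0.png

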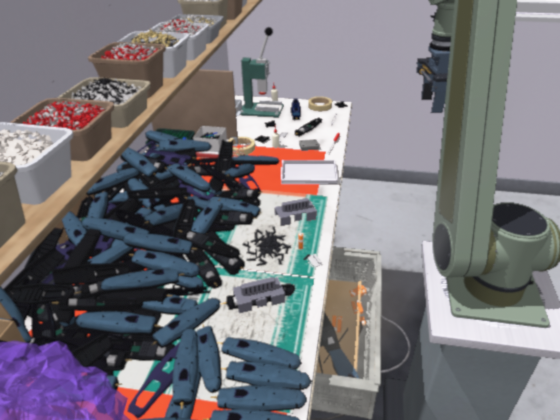

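The top view shows the target cover at about (170,203), with black chassis ends at (156,178) and (185,229). The empty cover is at (301,214) and the tray at (398,217). The side view agrees with this. Next I'll get the yaw angles.

```bash
python3 - <<'E'
from h import *
im=snap('top','t1.png'); c=robot.calibration('top')
for l,z in(('cover_rib',.03),('chassis_mid',.024),('empty_cover_rib',.03),('tray',.018)):
    for r in robot.silhouettes(l,'top')[:2]:
        m=r['region'].astype(np.uint8)
        ys,xs=np.nonzero(m)
        P=np.array([at('top',(x,y),z,c)[:2] for x,y in zip(xs,ys)],np.float32)*1000
        q=cv2.minAreaRect(P); b=cv2.boxPoints(q); e=[b[1]-b[0],b[2]-b[1]]; e=max(e,key=np.linalg.norm)
        print(l,round(r['confidence'],2),len(xs),np.round(q[0]),np.round(q[1]),'yaw',round(np.degrees(np.arctan2(e[1],e[0])),1))
# chassis ends by eye
a=at('top',(156,178),.024,c);b=at('top',(185,229),.024,c);print(a,b,np.degrees(np.arctan2(*(a-b)[[1,0]])))
E
```

```text
cover_rib 0.57 1060 [540. 119.] [113.  62.] yaw 27.2
chassis_mid 0.65 268 [534. 116.] [169.  34.] yaw 26.7
empty_cover_rib 0.9 990 [ 505. -205.] [112.  58.] yaw 26.9
tray 0.63 3732 [ 496. -447.] [180. 129.] yaw 8.2
[0.60170283 0.15541731 0.024     ] [0.47328624 0.08370647 0.024     ] 29.180016171916744
```

Call:
arm_command(
  commands=[
    {"translation":[44,-44,0],"angular":[0,0,-0.118],"claw":100},
    {"translation":[88,-88,0],"angular":[0,0,-0.236],"claw":100},
    {"translation":[132,-132,0],"angular":[0,0,-0.236],"claw":100},
    {"translation":[176,-176,0],"angular":[0,0,-0.236],"claw":100},
    {"translation":[220,-220,0],"angular":[0,0,-0.236],"claw":100},
  ],
)

```text
time: 1.38
position: [0.2974, -0.2925, 0.2143]
tool_rot: [179.9, -0.0, 26.9]
ft_force: [-0.2, 0.7, -1.0]
gripper_width: 0.0915
gripper_force: 0.0
```

Call:
arm_command(
  commands=[
    {"translation":[51,-32,0],"angular":[0,0,0],"claw":100},
    {"translation":[102,-64,0],"angular":[0,0,0],"claw":100},
    {"translation":[152,-97,0],"angular":[0,0,0],"claw":100},
    {"translation":[203,-130,0],"angular":[0,0,0],"claw":100},
    {"translation":[254,-162,0],"angular":[0,0,0],"claw":100},
  ],
)

```text
time: 2.0
position: [0.4503, -0.0326, 0.2143]
tool_rot: [179.9, -0.0, 27.0]
ft_force: [0.5, -1.2, 0.1]
gripper_width: 0.091
gripper_force: 0.0
```

Call:
arm_command(
  commands=[
    {"translation":[51,-32,0],"angular":[0,0,0],"claw":100},
    {"translation":[102,-64,10],"angular":[0,0,0],"claw":100},
    {"translation":[150,-97,20],"angular":[0,0,0],"claw":100},
    {"translation":[150,-97,30],"angular":[0,0,0],"claw":100},
    {"translation":[150,-97,30],"angular":[0,0,0],"claw":100},
  ],
)

```text
time: 2.62
position: [0.538, 0.1196, 0.1828]
tool_rot: [-180.0, 0.2, 27.0]
ft_force: [0.6, 0.6, 0.3]
gripper_width: 0.0913
gripper_force: 0.0
```

```bash
cat > look.py <<'E'
import sys
from h import *
c=robot.calibration('wrist'); s=robot.read_state(); snap('wrist',sys.argv[1])
print(s['time'],np.round(s['position'],4),np.round(s['tool_rot'],1),c['position'])
dz=float(sys.argv[2]) if len(sys.argv)>2 else 0
for l in Z:
    for r in robot.pinpoint(l,'wrist')[:2]: print(l,r['confidence'],np.round(r['at'],1),np.round(at('wrist',r['at'],Z[l]+(dz if l=='cover_rib' else 0),c),4))
for l,z in(('cover_rib',.032+dz),('chassis_mid',.024),('tray',.018)):
    for r in robot.silhouettes(l,'wrist')[:2]:
        ys,xs=np.nonzero(r['region'])
        P=np.array([at('wrist',(x,y),z,c)[:2] for x,y in zip(xs[::3],ys[::3])],np.float32)*1000
        q=cv2.minAreaRect(P); b=cv2.boxPoints(q); e=max([b[1]-b[0],b[2]-b[1]],key=np.linalg.norm)
        print(l,round(r['confidence'],2),len(xs),np.round(q[0]),np.round(q[1]),'yaw',round(np.degrees(np.arctan2(e[1],e[0])),1))
E
python3 look.py w1.png
```

```text
2.625 [0.538  0.1196 0.1828] [-180.     0.2   27. ] [0.60656985 0.1543688  0.35414272]
cover_rib 0.86 [275.1 192.5] [0.5384 0.1242 0.045 ]
cover_rib 0.92 5591 [541. 123.] [111.  56.] yaw 27.7
```

View pics/w1.png

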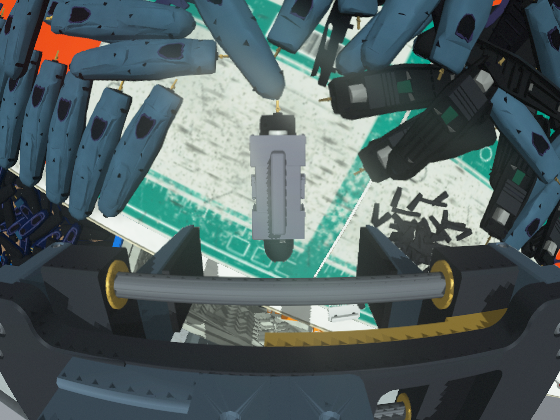

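The cover's rib is centred at (278,188), with chassis ends showing at (278,123) and (278,250). The yaw is right, so I'm descending.

Call:
arm_command(
  commands=[
    {"translation":[3.5,-3,40],"angular":[0,0,-0.01],"claw":100},
    {"translation":[3.5,-3,80],"angular":[0,0,-0.01],"claw":100},
    {"translation":[3.5,-3,110],"angular":[0,0,-0.01],"claw":100},
    {"translation":[3.5,-3,125],"angular":[0,0,-0.01],"claw":100},
    {"translation":[3.5,-3,125],"angular":[0,0,-0.01],"claw":100},
  ],
)

```text
time: 3.65
position: [0.5406, 0.1241, 0.0585]
tool_rot: [-180.0, 0.1, 27.5]
ft_force: [-0.4, 0.1, 0.4]
gripper_width: 0.0912
gripper_force: 0.0
```

```bash
python3 look.py w2.png
```

```text
3.65 [0.5406 0.1241 0.0585] [-1.80e+02  1.00e-01  2.75e+01] [0.60855425 0.15931906 0.22996557]
cover_rib 0.8 [280.8 245.5] [0.5402 0.1226 0.045 ]
cover_rib 0.61 10600 [541. 123.] [114.  56.] yaw 27.5
chassis_mid 0.58 2895 [543. 124.] [172.  36.] yaw 27.6
```

View pics/w2.png

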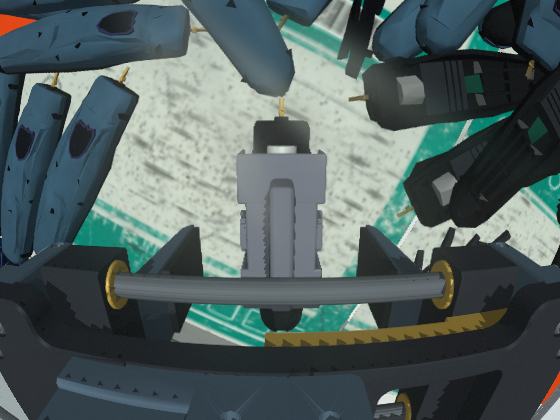

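The rib at column 281 is midway between the fingers, which are at about 200 and 360. I'll go down to the rib and close.

Call:
arm_command(
  commands=[
    {"translation":[0,0,11],"angular":[0,0,0],"claw":100},
    {"translation":[0,0,21.5],"angular":[0,0,0],"claw":100},
    {"translation":[0,0,21.5],"angular":[0,0,0],"claw":60},
    {"translation":[0,0,21.5],"angular":[0,0,0],"claw":20},
    {"translation":[0,0,21.5],"angular":[0,0,0],"claw":5},
  ],
  grip_force=20,
)

```text
time: 4.68
position: [0.5411, 0.1243, 0.0376]
tool_rot: [180.0, -0.0, 27.6]
ft_force: [0.7, 1.5, 0.2]
gripper_width: 0.0644
gripper_force: 0.0
```

Call:
arm_command(
  commands=[
    {"translation":[0,0,0],"angular":[0,0,0],"claw":5},
    {"translation":[0,0,0],"angular":[0,0,0],"claw":5},
    {"translation":[0,0,0],"angular":[0,0,0],"claw":5},
    {"translation":[0,0,0],"angular":[0,0,0],"claw":5},
  ],
)

```text
time: 5.18
position: [0.5409, 0.1242, 0.0375]
tool_rot: [180.0, -0.0, 27.5]
ft_force: [-0.0, 0.4, -0.0]
gripper_width: 0.0243
gripper_force: 0.0
```

Call:
arm_command(
  commands=[
    {"translation":[0,0,0],"angular":[0,0,0],"claw":5},
    {"translation":[0,0,0],"angular":[0,0,0],"claw":5},
    {"translation":[0,0,0],"angular":[0,0,0],"claw":5},
    {"translation":[0,0,0],"angular":[0,0,0],"claw":5},
  ],
)

```text
time: 5.68
position: [0.541, 0.1241, 0.0374]
tool_rot: [180.0, -0.0, 27.6]
ft_force: [1.1, -1.0, -0.5]
gripper_width: 0.0138
gripper_force: 20.0
```

Call:
arm_command(
  commands=[
    {"translation":[0,0,-2],"angular":[0,0,0],"claw":5},
    {"translation":[0,0,-4],"angular":[0,0,0],"claw":5},
    {"translation":[0,0,-7],"angular":[0,0,0],"claw":5},
    {"translation":[0,0,-10],"angular":[0,0,0],"claw":5},
    {"translation":[0,0,-10],"angular":[0,0,0],"claw":5},
  ],
)

```text
time: 6.3
position: [0.5411, 0.1242, 0.0479]
tool_rot: [180.0, -0.0, 27.6]
ft_force: [1.1, -1.5, -2.0]
gripper_width: 0.0139
gripper_force: 20.0
```

```bash
python3 look.py w3.png 0.01; python3 - <<'E'
from h import *
im=snap('side','s3.png'); cv2.imwrite('pics/s3c.png',cv2.resize(im[230:350,180:340,::-1],None,fx=4,fy=4))
E
```

```text
6.3 [0.5411 0.1242 0.0479] [180.   -0.   27.6] [0.60871764 0.15945701 0.21948264]
cover_rib 0.98 [278.1 262. ] [0.5387 0.1235 0.055 ]
cover_rib 0.59 9044 [538. 123.] [118.  56.] yaw 26.9
chassis_mid 0.75 2397 [549. 124.] [162.  37.] yaw 31.7
tray 0.86 341 [ 456. -382.] [106.  43.] yaw 62.8
```

View pics/s3c.png

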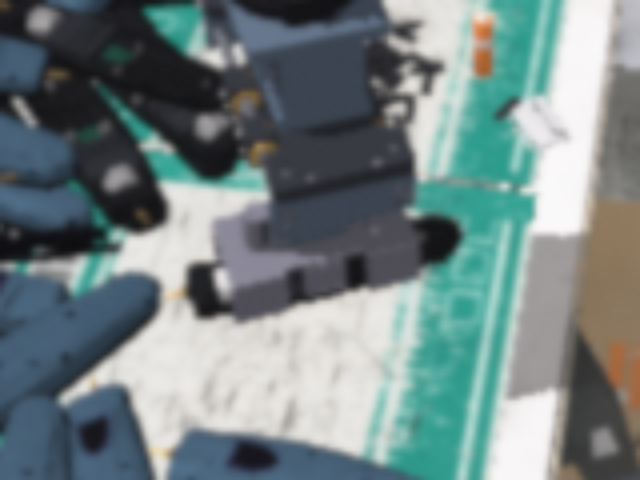

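The cover is gripped and raised about 10 mm, with the chassis ends still at bench level. The wrist force of about 2 N fits the cover's weight plus cling. I'll keep lifting slowly.

Call:
arm_command(
  commands=[
    {"translation":[0,0,-3],"angular":[0,0,0],"claw":5},
    {"translation":[0,0,-6],"angular":[0,0,0],"claw":5},
    {"translation":[0,0,-10],"angular":[0,0,0],"claw":5},
    {"translation":[0,0,-15],"angular":[0,0,0],"claw":5},
    {"translation":[0,0,-20],"angular":[0,0,0],"claw":5},
  ],
)

```text
time: 7.38
position: [0.5409, 0.1243, 0.0679]
tool_rot: [180.0, -0.0, 27.6]
ft_force: [-0.8, 0.0, -1.2]
gripper_width: 0.014
gripper_force: 20.0
```

Call:
arm_command(
  commands=[
    {"translation":[0,0,-8],"angular":[0,0,0],"claw":5},
    {"translation":[0,0,-18],"angular":[0,0,0],"claw":5},
    {"translation":[0,0,-30],"angular":[0,0,0],"claw":5},
    {"translation":[0,0,-42],"angular":[0,0,0],"claw":5},
    {"translation":[0,0,-55],"angular":[0,0,0],"claw":5},
  ],
)

```text
time: 8.0
position: [0.5409, 0.1242, 0.1234]
tool_rot: [180.0, -0.0, 27.5]
ft_force: [0.7, -0.2, -0.9]
gripper_width: 0.0138
gripper_force: 20.0
```

```bash
python3 - <<'E'
from h import *
im=snap('side','s4.png'); cv2.imwrite('pics/s4c.png',cv2.resize(im[200:350,180:340,::-1],None,fx=4,fy=4))
c=robot.calibration('side')
for r in robot.pinpoint('chassis_mid','side')[:2]: print(r['confidence'],at('side',r['at'],.012,c))
E
```

```text
0.71 [0.54571849 0.12348511 0.012     ]
```

View pics/s4c.png

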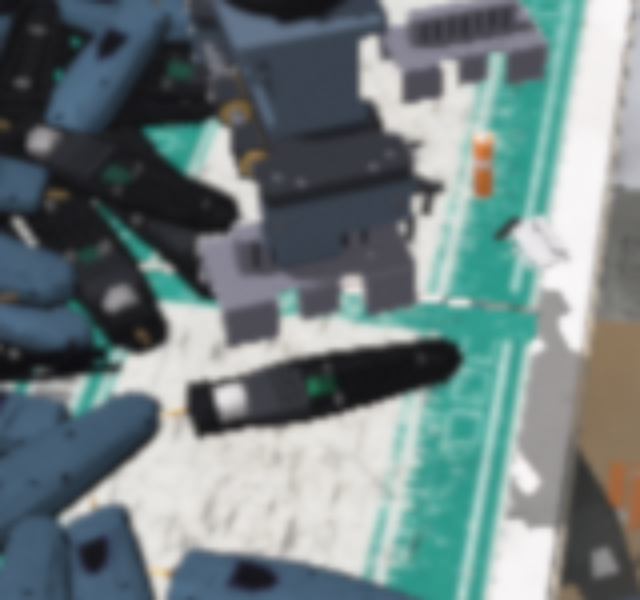

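The chassis lies free on the bench where it was, from (190,410) to (460,355) in the crop, and the cover hangs level. I'll raise it and carry it to the tray.

Call:
arm_command(
  commands=[
    {"translation":[0,0,-40],"angular":[0,0,0],"claw":5},
    {"translation":[-20,32,-75],"angular":[0,0,0.08],"claw":5},
    {"translation":[-50,80,-75],"angular":[0,0,0.16],"claw":5},
    {"translation":[-80,128,-75],"angular":[0,0,0.25],"claw":5},
    {"translation":[-110,176,-75],"angular":[0,0,0.34],"claw":5},
  ],
)

```text
time: 8.72
position: [0.5243, -0.0843, 0.1974]
tool_rot: [180.0, 0.0, 7.9]
ft_force: [0.6, -0.6, -1.8]
gripper_width: 0.0139
gripper_force: 20.0
```

Call:
arm_command(
  commands=[
    {"translation":[-11,50,0],"angular":[0,0,0],"claw":5},
    {"translation":[-22,100,0],"angular":[0,0,0],"claw":5},
    {"translation":[-33,150,0],"angular":[0,0,0],"claw":5},
    {"translation":[-44,200,0],"angular":[0,0,0],"claw":5},
    {"translation":[-55,250,0],"angular":[0,0,0],"claw":5},
  ],
)

```text
time: 9.35
position: [0.5049, -0.3395, 0.1971]
tool_rot: [-180.0, 0.0, 8.1]
ft_force: [0.0, -0.1, -1.4]
gripper_width: 0.014
gripper_force: 20.0
```

Call:
arm_command(
  commands=[
    {"translation":[-11,45,0],"angular":[0,0,0],"claw":5},
    {"translation":[-19,80,10],"angular":[0,0,0],"claw":5},
    {"translation":[-24,106,30],"angular":[0,0,0],"claw":5},
    {"translation":[-24,106,60],"angular":[0,0,0],"claw":5},
    {"translation":[-24,106,60],"angular":[0,0,0],"claw":5},
  ],
)

```text
time: 9.98
position: [0.4947, -0.4451, 0.1342]
tool_rot: [-179.7, 0.3, 8.0]
ft_force: [-0.3, 0.6, -1.1]
gripper_width: 0.0138
gripper_force: 20.0
```

```bash
python3 look.py w5.png .1
```

```text
9.975 [ 0.4947 -0.4451  0.1342] [-179.7    0.3    8. ] [ 0.57123162 -0.43524981  0.30544661]
cover_rib 0.67 [280.5 262.8] [ 0.4937 -0.446   0.145 ]
empty_cover_rib 0.94 [ 37.9 166.8] [ 0.5031 -0.2     0.045 ]
cover_rib 0.93 8948 [ 494. -445.] [115.  55.] yaw 7.4
tray 0.56 12466 [ 516. -446.] [143. 127.] yaw 8.3
```

View pics/w5.png

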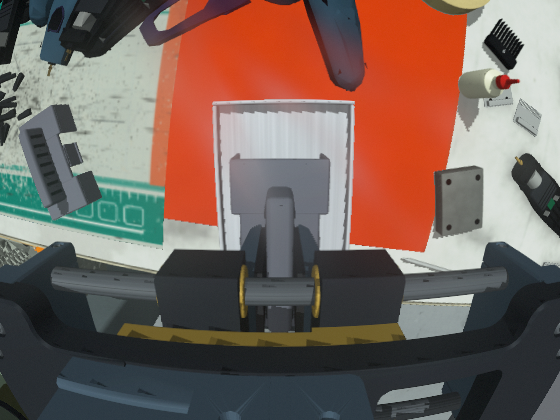

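The cover (rib at column 280) is lined up inside the tray walls (columns 217–352), and the empty cover is untouched. Lowering now.

Call:
arm_command(
  commands=[
    {"translation":[2,0,25],"angular":[0,0,0],"claw":5},
    {"translation":[2,0,50],"angular":[0,0,0],"claw":5},
    {"translation":[2,0,68],"angular":[0,0,0],"claw":5},
    {"translation":[2,0,78],"angular":[0,0,0],"claw":5},
    {"translation":[2,0,82],"angular":[0,0,0],"claw":5},
  ],
)

```text
time: 11.0
position: [0.4986, -0.4461, 0.0553]
tool_rot: [180.0, 0.0, 8.1]
ft_force: [1.3, -0.2, -1.9]
gripper_width: 0.0138
gripper_force: 20.0
```

Call:
arm_command(
  commands=[
    {"translation":[0,0,3],"angular":[0,0,0],"claw":5},
    {"translation":[0,0,6],"angular":[0,0,0],"claw":5},
    {"translation":[0,0,8],"angular":[0,0,0],"claw":5},
    {"translation":[0,0,8],"angular":[0,0,0],"claw":5},
  ],
)

```text
time: 11.5
position: [0.4985, -0.446, 0.0475]
tool_rot: [180.0, -0.0, 8.1]
ft_force: [0.9, 0.2, -0.7]
gripper_width: 0.0135
gripper_force: 20.0
```

Call:
arm_command(
  commands=[
    {"translation":[0,0,2],"angular":[0,0,0],"claw":5},
    {"translation":[0,0,4],"angular":[0,0,0],"claw":5},
    {"translation":[0,0,5.5],"angular":[0,0,0],"claw":5},
    {"translation":[0,0,6],"angular":[0,0,0],"claw":5},
    {"translation":[0,0,6],"angular":[0,0,0],"claw":5},
  ],
)

```text
time: 12.12
position: [0.4985, -0.446, 0.0415]
tool_rot: [180.0, -0.0, 8.1]
ft_force: [0.2, -0.5, -1.2]
gripper_width: 0.0141
gripper_force: 20.0
```

Call:
arm_command(
  commands=[
    {"translation":[0,0,0.5],"angular":[0,0,0],"claw":5},
    {"translation":[0,0,1],"angular":[0,0,0],"claw":5},
    {"translation":[0,0,1],"angular":[0,0,0],"claw":5},
  ],
)

```text
time: 12.5
position: [0.4986, -0.4461, 0.0413]
tool_rot: [180.0, -0.0, 8.1]
ft_force: [-1.7, 1.3, 4.9]
gripper_width: 0.0137
gripper_force: 20.0
```

The wrist force shows contact with the tray floor, so I'm releasing and retreating.

Call:
arm_command(
  commands=[
    {"translation":[0,0,-0.5],"angular":[0,0,0],"claw":50},
    {"translation":[0,0,-0.5],"angular":[0,0,0],"claw":50},
    {"translation":[0,0,-0.5],"angular":[0,0,0],"claw":50},
    {"translation":[0,0,-0.5],"angular":[0,0,0],"claw":50},
    {"translation":[0,0,-0.5],"angular":[0,0,0],"claw":50},
  ],
)

```text
time: 13.12
position: [0.4985, -0.446, 0.0409]
tool_rot: [180.0, 0.0, 8.1]
ft_force: [0.3, -0.3, -0.7]
gripper_width: 0.0456
gripper_force: 0.0
```

Call:
arm_command(
  commands=[
    {"translation":[0,0,-10],"angular":[0,0,0],"claw":50},
    {"translation":[0,0,-30],"angular":[0,0,0],"claw":50},
    {"translation":[0,0,-60],"angular":[0,0,0],"claw":50},
    {"translation":[0,0,-100],"angular":[0,0,0],"claw":50},
    {"translation":[0,0,-140],"angular":[0,0,0],"claw":50},
  ],
)

```text
time: 13.75
position: [0.4985, -0.446, 0.183]
tool_rot: [180.0, -0.0, 8.1]
ft_force: [0.9, -0.4, 0.6]
gripper_width: 0.0455
gripper_force: 0.0
```

```bash
python3 look.py w6.png .004; python3 - <<'E'
from h import *
im=snap('side','s6.png'); c=robot.calibration('side')
for l in Z:
    for r in robot.pinpoint(l,'side')[:1]: print(l,r['confidence'],at('side',r['at'],Z[l],c))
E
```

```text
13.75 [ 0.4985 -0.446   0.183 ] [180.   -0.    8.1] [ 0.57394198 -0.43513297  0.35458066]
cover_rib 0.9 [282.9 201. ] [ 0.4944 -0.4503  0.049 ]
empty_cover_rib 0.58 [ 65.8 162. ] [ 0.5047 -0.204   0.045 ]
cover_rib 0.74 5622 [ 497. -446.] [112.  57.] yaw 8.5
tray 0.81 11980 [ 497. -448.] [180. 127.] yaw 8.7
cover_rib 0.8 [ 0.49218114 -0.46678046  0.045     ]
chassis_mid 0.73 [0.54877593 0.12684301 0.012     ]
tray 0.82 [ 0.49721288 -0.46263401  0.        ]
empty_cover_rib 0.56 [ 0.50962608 -0.21955273  0.045     ]
```

View pics/w6.png

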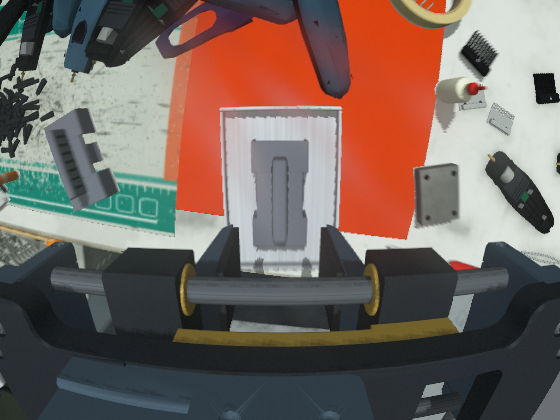

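The cover stands level and upright at the tray's middle, at about (280,195), clear of the robot. The empty cover and the chassis have not moved.

```bash
python3 -c "
from plant import robot
print(robot.sign_off())"
```

```text
the job is handed in; nothing more can be done
None
```

The cover came straight up off the chassis and now stands upright in the middle of the tray; the chassis and the empty cover are where they started, and the job is handed in (the sign-off gave no verdict).

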